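# Lay out the mirror-image row of glass rondels

### The arm

A 6-joint arm with a two-finger parallel gripper is mounted at the origin on the work surface. World frame = base frame: x ahead of the robot, y to its left, z up, the work surface at z = 0. Lengths are in m, angles in rad, forces in N, time in s.
With the tool pointing down it reaches from about 0.35 to 0.95 m from the base axis. Payload 17.4 kg.
Tool frame: the origin (TCP) lies at the very end of the fingers, on their centre line; the grasp point (between the pads) lies 19 mm behind it; x points along the fingers, y is the direction in which the jaws open and shut, and the axes are right-handed (so a half turn about x gives the same grasp; the last joint's range is limited). The gripper opens to 93 mm and grips with 3 to 60 N. Pads are 15 mm wide; open, the fingers measure 128 mm over their backs; the gripper's body (75 mm by 188 mm) begins 65 mm behind the grasp point.
Start: joints at [1.151, 0.116, 1.442, -0, 1.584, -0.038], TCP at [0.252, 0.626, 0.219] pointing down, gripper open.
Joint ranges: [-2.83, 2.83], [-0.83, 2.19], [0.07, 2.5], [-1.14, 4.28], [0.01, 3], [-2.97, 2.97]. Speed limits (rad/s): [1.89, 1.89, 2.22, 3.14, 3.14, 3.14].

### API

Orientations are given as a rotation vector (axis times angle).
In Python, from rig import bot, solver, get_image, camera_info, order, spotter gives the robot as it stands. Calls block until the motion is done:
- bot.move_pose(position, orientation): joint-space move of the TCP to a pose.
- bot.movel(position, ori=None, velocity=0.15, stop_force=None): straight line of the TCP; ori=None keeps the orientation; velocity is the mean speed in m/s. With stop_force (N) it stops when the force on the tool has changed by that much, and returns True; else False.
- bot.movej(angles): joint-space move.
- bot.set_gripper(opening, effort=None): opening from 0.0 (shut) to 1.0 (fully open); effort is the grip in N (None keeps the last); returns when the fingers have stopped.
- bot.sleep(seconds).
- solver.inverse_kinematics(position, orientation): joint angles nearest the present ones, or None.
- get_image(name): name is "scene" or "top"; returns (picture, depth): 420x560x3 uint8, blue, green, red; 420x560 float32, m along the optical axis (not along the pixel's ray), 0 where there is no reading.
- camera_info(name): a dict with "camera_matrix" (3x3 intrinsics, pixels), "rvec" (rotation vector, rad) and "tvec" (3), from world to camera coordinates, as OpenCV has them. Camera axes: x right, y down, z forward; pixel columns grow to the right and rows downward; lengths in m; the calibration is good to about 2 mm. A picture is of the moment at which its call begins. camera_info takes no time and is no camera call.
A pose or a line that the arm cannot do raises bot.Unreachable and nothing moves.
- order.job_done(): hands the job in, once; it reports no verdict.
Trained networks look in the newest picture that a camera, given by its name, has taken for a name from the list of things; names that differ only in an ending like _2 or _b are one class to them, and where a whole thing is asked for, a point or a joint stands for the part that bears it (a point fixed in the world has none). Each returns a list of dicts, best first, with "confidence" (0 to 1); they miss things now and then, are a little off and sometimes report something else, mostly with a low value. They report only what shows in the picture. A call takes as long as a camera call.
- spotter.spot_in(thing, camera): "location" ([column, row] in pixels, amid what is visible of it).
- spotter.regions_of(thing, camera): "region" (420x560 bool, what is visible of it) and "location" ([column, row] in pixels, amid what is visible of it).
Readings, each from a call of its own:
- bot.current_t(): time.
- bot.current_joint_pos(): joint angles.
- bot.current_qvel(): joint speeds.
- bot.current_effort(): joint torques, N m.
- bot.current_ee_pos(): TCP position.
- bot.current_orientation(): TCP orientation.
- bot.current_wrist_force(): force on the tool from outside, world axes, zero at the start.
- bot.current_moment(): the same for the moment, N m.
- bot.current_grip_width(): opening from 0.0 (shut) to 1.0 (fully open).
Only numpy, scipy, OpenCV 4.12 (cv2) and the standard library are available. Lean on these libraries where they do the work, as an engineer would, in place of code of your own. Each camera call takes 0.05 s, during which the arm holds its last target.

### The job

These glass rondels for a mirror frame come in matching pairs, and lie in two rows of four in the double tray: the back row is the set for one side of the frame, the front row (nearest the robot) the same set for the other side. Move the front row into the empty single tray beside it in mirror-image order, so that the colour nearest the gap between the two trays is also nearest the gap in the other tray, and so on outwards, the outermost staying outermost. Lay each rondel flat in its own cell, dish up, setting it down rather than dropping it, and leave the back row where it is.

Things in the scene. Friction and masses are not known exactly. Their poses are not given: they have to be found in the camera images.
- double_tray: Double tray, dark brown wood, 158 x 310 mm, full at the start; left or right of the single tray. Fixed. Cells 70 x 70 mm clear, 76 mm pitch, centres y = -114, -38, 38, 114 mm, front row x = -38, back row x = 38. Felt floor at z = 12 mm, 6 mm wide battens round each cell, tops at z = 18 mm. Origin: centre of underside, on the bench; x away from the robot, y to its left (yaw within 8 deg), z up.
- single_tray: Single tray, pale wood, 82 x 310 mm, empty at the start. Fixed. Cells 70 x 70 mm clear, 76 mm pitch, centres y = -114, -38, 38, 114 mm, one row at x = 0. Felt floor at z = 12 mm, 6 mm wide battens round each cell, tops at z = 18 mm. Origin: centre of underside, on the bench; x away from the robot, y to its left (yaw within 8 deg), z up.
- amber_rondel: The amber yellow glass rondel of the front row, to be moved: a round thick disc 50 mm in diameter and 20 mm high, with a shallow dish in its top, 95 g or so, lying flat in a front-row cell of the double tray (which one varies). Origin: centre of its underside; z up, out of the dished face.
- red_rondel: The dark red glass rondel of the front row, to be moved: a round thick disc 50 mm in diameter and 20 mm high, with a shallow dish in its top, 95 g or so, lying flat in a front-row cell of the double tray (which one varies). Origin: centre of its underside; z up, out of the dished face.
- blue_rondel: The cobalt blue glass rondel of the front row, to be moved: a round thick disc 50 mm in diameter and 20 mm high, with a shallow dish in its top, 95 g or so, lying flat in a front-row cell of the double tray (which one varies). Origin: centre of its underside; z up, out of the dished face.
- green_rondel: The dark green glass rondel of the front row, to be moved: a round thick disc 50 mm in diameter and 20 mm high, with a shallow dish in its top, 95 g or so, lying flat in a front-row cell of the double tray (which one varies). Origin: centre of its underside; z up, out of the dished face.
- amber_mate: The other amber yellow rondel of the pair, same shape and size, loose, lying in a back-row cell of the double tray, in line behind its twin; it stays there. Origin: centre of its underside.
- red_mate: The other dark red rondel of the pair, same shape and size, loose, lying in a back-row cell of the double tray, in line behind its twin; it stays there. Origin: centre of its underside.
- blue_mate: The other cobalt blue rondel of the pair, same shape and size, loose, lying in a back-row cell of the double tray, in line behind its twin; it stays there. Origin: centre of its underside.
- green_mate: The other dark green rondel of the pair, same shape and size, loose, lying in a back-row cell of the double tray, in line behind its twin; it stays there. Origin: centre of its underside.

How it is judged:
By the outcome, as a careful person would: the job done as asked, in the order asked, and still so for the second after the job is handed in, with the robot touching nothing.
It also fails if it takes over 90 s, if anything falls off the work surface, if the arm or the gripper's body presses on something with over 40 N, if the wrist force passes 120 N, or if a joint passes its speed limit or range.

## Working session

There is one attempt and no reset: what is moved stays moved. The work goes in short steps, each a Python script; the robot and the scene stay as the last script left them, time stands still between calls to the robot, and variables do not carry over. Pictures are saved under pics/ and viewed, and the job is handed in when it is done.

```bash
ls; mkdir -p pics
python3 - <<'E'
from rig import bot, get_image, camera_info
import cv2
for n in ("scene","top"):
    im,d=get_image(n); cv2.imwrite(f"pics/a_{n}.png",im)
    print(n,{k:v.tolist() if hasattr(v,'tolist') else v for k,v in camera_info(n).items()})
print(bot.current_t(), bot.current_orientation())
E
```

```text
pics
scene {'camera_matrix': [[458.5702966352534, 0.0, 279.6976741315835], [0.0, 458.5702966352534, 213.7851137804157], [0.0, 0.0, 1.0]], 'rvec': [1.8095344200364956, 1.431302003258016, -0.758451280055192], 'tvec': [-0.09649321082539815, -0.2653505319847922, 1.2659492359887028]}
top {'camera_matrix': [[391.7999954704228, 0.0, 285.37182102209107], [0.0, 391.7999954704228, 205.42641771660988], [0.0, 0.0, 1.0]], 'rvec': [2.1622584792022463, -2.1371594819133706, 0.19542593308951184], 'tvec': [-0.016184591962273585, 0.5519979419333892, 0.7241177199309388]}
0.1 [ 0.29877035  1.55018653 -0.30027387]
```

View pics/a_scene.png

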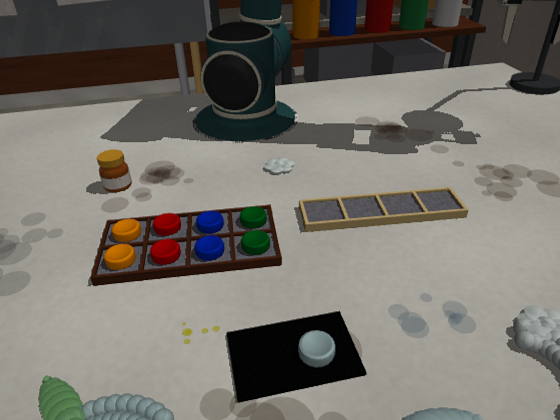

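View pics/a_top.png

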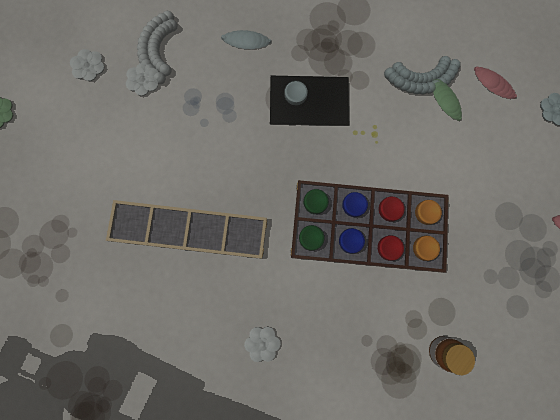

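The top view has +x up and +y to the left. The double tray is on the right, with its front row as the lower row near (313,238), (352,241), (391,248) and (428,248): green, blue, red, amber counting out from the gap. So the single tray has to read green, blue, red, amber from its right end to its left. Next I'll measure the trays and rondels.

```bash
cat > h.py <<'E'
import numpy as np, cv2
from rig import bot, solver, get_image, camera_info, order, spotter
def cam(n):
    c=camera_info(n); K=np.array(c["camera_matrix"],float); R,_=cv2.Rodrigues(np.array(c["rvec"],float)); t=np.array(c["tvec"],float).ravel()
    return K,R,t
def toplane(n,uv,z):
    K,R,t=cam(n); uv=np.atleast_2d(np.asarray(uv,float)); r=np.c_[uv,np.ones(len(uv))]@np.linalg.inv(K).T@R
    C=-R.T@t; s=(z-C[2])/r[:,2]; return C+s[:,None]*r
def cloud(n,d):
    K,R,t=cam(n); v,u=np.mgrid[:d.shape[0],:d.shape[1]]
    p=np.stack([(u-K[0,2])/K[0,0]*d,(v-K[1,2])/K[1,1]*d,d],-1)
    return (p-t)@R
E
python3 - <<'E'
from h import *
K,R,t=cam("top"); print("cam",-R.T@t)
im,d=get_image("top"); W=cloud("top",d); np.save("/tmp/W.npy",W)
for n in ("double_tray","single_tray"):
    r=spotter.regions_of(n,"top")[0]; m=r["region"]; z=W[...,2]
    m=cv2.morphologyEx(m.astype(np.uint8),cv2.MORPH_CLOSE,np.ones((9,9)))
    c,_=cv2.findContours(m,0,2); c=max(c,key=cv2.contourArea)
    # outline at top plane z=.018
    p=toplane("top",cv2.convexHull(c)[:,0,:],.018)
    q=cv2.minAreaRect((p[:,:2]*1000).astype(np.float32)); print(n,r["confidence"],r["location"],q, "z med",np.median(z[r["region"]]))
for n in ("amber","red","blue","green"):
    for k in ("_rondel","_mate"):
        for r in spotter.regions_of(n+k,"top"):
            m=r["region"]; 
            c,_=cv2.findContours(m.astype(np.uint8),0,2); c=max(c,key=cv2.contourArea)
            e=cv2.minEnclosingCircle(c)
            print(n+k,round(r["confidence"],2),np.round(r["location"]),m.sum(),np.round(toplane("top",r["location"],.027)*1000,1),"zmed",np.round(np.nanmedian(W[m][:,2]),4), e)
E
```

```text
cam [0.43120696 0.00745593 0.80206927]Traceback (most recent call last):
  File "<stdin>", line 5, in <module>
IndexError: list index out of range
```

```bash
cat > m.py <<'E'
from h import *
def regs(n,cm="top",tries=3):
    for _ in range(tries):
        get_image(cm); r=spotter.regions_of(n,cm)
        if r: return r
    return []
if __name__=="__main__":
    im,d=get_image("top"); W=cloud("top",d); z=W[...,2]
    for n in ("double_tray","single_tray"):
        for r in regs(n):
            m=r["region"]
            c=cv2.morphologyEx(m.astype(np.uint8),cv2.MORPH_CLOSE,np.ones((9,9)))
            c,_=cv2.findContours(c,0,2); c=max(c,key=cv2.contourArea)
            p=toplane("top",cv2.convexHull(c)[:,0,:],.018)
            q=cv2.minAreaRect((p[:,:2]*1000).astype(np.float32)); print(n,r["confidence"],r["location"],q,"z",np.median(z[m]),m.sum())
    for n in ("amber","red","blue","green"):
        for k in ("_rondel",):
            for r in regs(n+k):
                m=r["region"]
                c,_=cv2.findContours(m.astype(np.uint8),0,2); c=max(c,key=cv2.contourArea)
                e=cv2.minEnclosingCircle(c)
                print(n+k,round(r["confidence"],2),np.round(r["location"]),m.sum(),np.round(toplane("top",r["location"],.027)*1000,1),"zmed",np.round(np.nanmedian(W[m][:,2]),4), np.round(e[0],1),round(e[1],1))
E
python3 m.py
```

```text
double_tray 0.66 [366.4, 227.6] ((517.8467407226562, -182.31283569335938), (312.56048583984375, 160.29527282714844), 84.80078887939453) z 0.014427116422463556 7407
single_tray 0.84 [184.9, 226.2] ((506.7581481933594, 186.16966247558594), (314.3663024902344, 86.45469665527344), 84.17639923095703) z 0.014010468944301366 6571
single_tray 0.42 [311.6, 236.8] ((491.426025390625, -62.163753509521484), (49.069610595703125, 50.528160095214844), 26.872987747192383) z 0.03106330681310545 521
single_tray 0.34 [389.1, 247.8] ((472.91644287109375, -221.0830078125), (48.45997619628906, 48.19327926635742), 88.4172134399414) z 0.031019753176813505 495
amber_rondel 0.68 [428. 250.] 539 [[ 468.5 -293.6   27. ]] zmed 0.031 [426.2 247.7] 13.5
red_rondel 0.73 [392. 251.] 498 [[ 466.1 -222.2   27. ]] zmed 0.031 [389.8 248.2] 12.8
blue_rondel 0.79 [349. 243.] 504 [[ 481.4 -137.2   27. ]] zmed 0.031 [351.2 240.9] 13.0
green_rondel 0.79 [310. 239.] 526 [[488.2 -59.3  27. ]] zmed 0.031 [310.9 237.5] 13.1
green_rondel 0.63 [389. 251.] 485 [[ 465.9 -217.    27. ]] zmed 0.0311 [390.1 247.6] 12.5
green_rondel 0.36 [356. 204.] 517 [[ 558.9 -152.9   27. ]] zmed 0.0307 [355.  204.1] 13.1
```

```bash
cat > m2.py <<'E'
from h import *
def rondels(n="top"):
    im,d=get_image(n); W=cloud(n,d); z=W[...,2]
    ok=(d>0)&(W[...,0]>.38)&(W[...,0]<.62)&(np.abs(W[...,1])<.4)
    m=(ok&(z>.024)&(z<.05)).astype(np.uint8); out=[]
    nn,l,s,c=cv2.connectedComponentsWithStats(m)
    for i in range(1,nn):
        if s[i,4]<150: continue
        P=W[(l==i)][:,:2]; e=cv2.minEnclosingCircle((P*1000).astype(np.float32))
        mm=l==i
        out.append((np.array(e[0]),e[1],P.mean(0)*1000,np.median(z[mm])*1000,s[i,4],im[mm].mean(0).round()))
    return out,W,ok
if __name__=="__main__":
    o,W,ok=rondels()
    for r in o: print(np.round(r[0],1),round(r[1],1),np.round(r[2],1),round(r[3],1),r[4],r[5])
    z=W[...,2]
    m=(ok&(z>.0085)).astype(np.uint8); nn,l,s,c=cv2.connectedComponentsWithStats(m)
    for i in range(1,nn):
        if s[i,4]<2000: continue
        q=cv2.minAreaRect((W[l==i][:,:2]*1000).astype(np.float32)); print(s[i,4],q)
    for nm in ((60,.0),):pass
    print("bench z",np.median(z[ok&(z<.006)]))
E
python3 m2.py
```

```text
[564.7 -71.3] 25.2 [563.9 -70.9] 31.0 485 [37. 59. 33.]
[ 559.3 -150.1] 25.2 [ 559.1 -149.4] 31.0 485 [88. 36. 28.]
[ 551.4 -224.2] 25.6 [ 551.1 -223. ] 31.1 488 [29. 28. 95.]
[ 545.5 -298.8] 25.6 [ 545.7 -297.8] 30.9 491 [ 41.  83. 122.]
[491.4 -62.2] 24.9 [491.1 -61.9] 31.0 501 [36. 59. 33.]
[ 486.7 -142.1] 25.3 [ 485.8 -141.6] 31.2 501 [88. 34. 27.]
[ 473.3 -219.2] 24.9 [ 472.7 -218.6] 31.1 508 [28. 27. 95.]
[ 472.9 -291. ] 25.1 [ 473.1 -290. ] 31.2 519 [ 40.  82. 121.]
11908 ((517.9508666992188, -184.00146484375), (313.5719909667969, 158.45867919921875), 85.16069030761719)
6424 ((506.6173095703125, 185.67247009277344), (312.51580810546875, 82.22212982177734), 84.12252044677734)
bench z 0.0011106804483674356
```

```bash
cat > task.py <<'E'
from h import *
from scipy.spatial.transform import Rotation as Ro
PICK=dict(green=(491.3,-62.1),blue=(486.4,-142.0),red=(473.1,-219.1),amber=(472.9,-290.6))
SC=np.array([506.6,185.9]); SY=np.deg2rad(-5.8); DY=np.deg2rad(-5.0)
Rs=np.array([[np.cos(SY),-np.sin(SY)],[np.sin(SY),np.cos(SY)]])
PLACE={c:SC+Rs@np.array([0,y]) for c,y in zip(("green","blue","red","amber"),(-114,-38,38,114))}
def ori(phi):
    x=np.array([0,0,-1.]); y=np.array([np.cos(phi),np.sin(phi),0]); return Ro.from_matrix(np.c_[x,y,np.cross(x,y)]).as_rotvec()
E
python3 - <<'E'
from task import *
print({k:v.round(1) for k,v in PLACE.items()})
for a in (45,135,-45,-135):
    for c in PICK:
        for P,yw in ((PICK[c],DY),(PLACE[c],SY)):
            q=solver.inverse_kinematics([P[0]/1e3,P[1]/1e3,.0205],ori(yw+np.deg2rad(a)))
            print(a,c,None if q is None else np.round(q,2))
E
```

```text
{'green': array([495.1,  72.5]), 'blue': array([502.8, 148.1]), 'red': array([510.4, 223.7]), 'amber': array([518.1, 299.3])}
45 green [-0.18 -0.15  2.04 -0.    1.26 -0.88]
45 green [ 0.09 -0.14  2.03 -0.    1.26 -0.59]
45 blue [-0.33 -0.13  2.01 -0.    1.25 -1.03]
45 blue [ 0.24 -0.09  1.98 -0.    1.25 -0.45]
45 red [-0.48 -0.09  1.98 -0.    1.25 -1.18]
45 red [ 0.37 -0.01  1.91 -0.    1.25 -0.32]
45 amber [-0.6  -0.02  1.91 -0.    1.25 -1.3 ]
45 amber [ 0.48  0.08  1.82 -0.    1.25 -0.2 ]
135 green [-0.18 -0.15  2.04 -0.    1.26 -2.45]
135 green [ 0.09 -0.14  2.03 -0.    1.26 -2.16]
135 blue [-0.33 -0.13  2.01 -0.    1.25 -2.6 ]
135 blue [ 0.24 -0.09  1.98 -0.    1.25 -2.02]
135 red [-0.48 -0.09  1.98 -0.    1.25 -2.75]
135 red [ 0.37 -0.01  1.91 -0.    1.25 -1.89]
135 amber [-0.6  -0.02  1.91 -0.    1.25 -2.87]
135 amber [ 0.48  0.08  1.82  0.    1.25 -1.77]
-45 green [-0.18 -0.15  2.04  0.    1.26  0.7 ]
-45 green [ 0.09 -0.14  2.03  0.    1.26  0.98]
-45 blue [-0.33 -0.13  2.01  0.    1.25  0.54]
-45 blue [ 0.24 -0.09  1.98  0.    1.25  1.12]
-45 red [-0.48 -0.09  1.98  0.    1.25  0.39]
-45 red [ 0.37 -0.01  1.91  0.    1.25  1.25]
-45 amber [-0.6  -0.02  1.91  0.    1.25  0.28]
-45 amber [0.48 0.08 1.82 0.   1.25 1.37]
-135 green [-0.18 -0.15  2.04 -0.    1.26  2.27]
-135 green [ 0.09 -0.14  2.03 -0.    1.26  2.55]
-135 blue [-0.33 -0.13  2.01 -0.    1.25  2.11]
-135 blue [ 0.24 -0.09  1.98 -0.    1.25  2.7 ]
-135 red [-0.48 -0.09  1.98 -0.    1.25  1.96]
-135 red [ 0.37 -0.01  1.91 -0.    1.25  2.82]
-135 amber [-0.6  -0.02  1.91 -0.    1.25  1.85]
-135 amber [ 0.48  0.08  1.82 -0.    1.25  2.94]
```

```bash
cat >> task.py <<'E'
A=np.deg2rad(45); ZT=.0205
def pick(c):
    p=np.array(PICK[c])/1e3; o=ori(DY+A)
    bot.move_pose([*p,.11],o)
    bot.set_gripper(.70,25)
    hit=bot.movel([*p,.045],velocity=.15)
    hit=bot.movel([*p,ZT],velocity=.06,stop_force=8)
    print(c,"descend hit",hit,np.round(bot.current_ee_pos(),4),"w",bot.current_grip_width())
    if hit: raise SystemExit
    bot.set_gripper(0.0,25)
    print(" grip mm",round(bot.current_grip_width()*93,1),"F",np.round(bot.current_wrist_force(),2))
    bot.movel([*p,.10],velocity=.12)
    w=bot.current_grip_width()*93; print(" lifted, mm",round(w,1),"F",np.round(bot.current_wrist_force(),2),"t",bot.current_t())
    return 45<w<53
def place(c):
    p=PLACE[c]/1e3; o=ori(SY+A)
    bot.move_pose([*p,.10],o)
    bot.movel([*p,.030],velocity=.12)
    hit=bot.movel([*p,ZT-.001],velocity=.015,stop_force=3)
    e=bot.current_ee_pos(); print(" set down hit",hit,np.round(e,4),"w",round(bot.current_grip_width()*93,1),"F",np.round(bot.current_wrist_force(),2))
    bot.set_gripper(.66)
    bot.movel([*p,.11],velocity=.15)
    print(" t",bot.current_t())
E
python3 - <<'E'
from task import *
if pick("green"):
    im,d=get_image("scene"); cv2.imwrite("pics/b_lift.png",im)
E
```

```text
green descend hit False [ 0.4912 -0.0621  0.0204] w 0.6959743572506726
 grip mm 49.4 F [-0.07  0.81  2.61]
 lifted, mm 49.7 F [-0.45 -0.01 -1.9 ] t 6.55
```

View pics/b_lift.png

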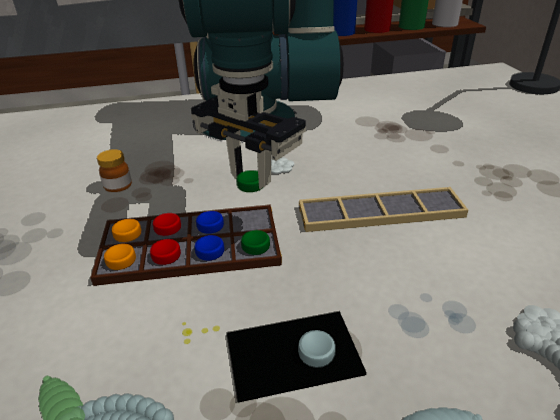

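The green rondel hangs level in the jaws near (249,181), its cell is empty, and nothing else has moved. I'll place it now.

```bash
python3 - <<'E'
from task import *
place("green")
im,d=get_image("scene"); cv2.imwrite("pics/c_put.png",im)
E
python3 m2.py
```

```text
set down hit True [0.495  0.0725 0.0208] w 49.1 F [-1.62 -1.02  4.29]
 t 9.75
[564.4 -71.3] 25.1 [563.9 -70.9] 30.8 487 [47. 78. 40.]
[ 559.5 -150. ] 24.9 [ 558.9 -149.4] 31.0 484 [120.  49.  39.]
[ 551.8 -223.6] 25.1 [ 551.2 -223. ] 30.9 487 [ 42.  41. 128.]
[ 545.8 -298.9] 25.3 [ 545.5 -297.7] 31.1 491 [ 58. 113. 165.]
[ 486.3 -142. ] 24.9 [ 485.8 -141.6] 31.0 505 [119.  44.  32.]
[ 473.  -219.5] 25.0 [ 472.8 -218.6] 31.1 509 [ 37.  35. 127.]
[ 473.2 -291.4] 25.0 [ 473.1 -290.3] 31.1 510 [ 56. 112. 164.]
24090 ((469.0333557128906, 166.1504669189453), (356.5581970214844, 175.19422912597656), 87.97120666503906)
11913 ((517.9841918945312, -183.2213897705078), (312.0054931640625, 158.43482971191406), 85.14282989501953)
bench z 0.0011463765027780418
```

View pics/c_put.png

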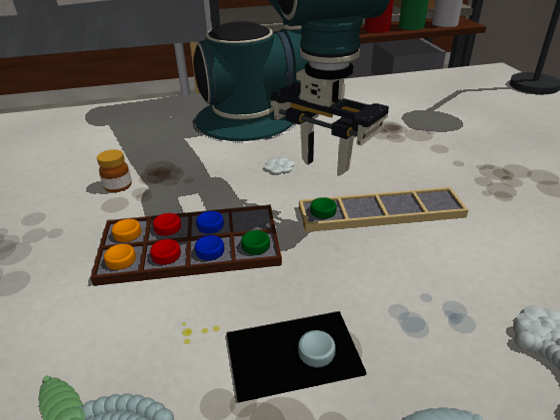

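The green rondel lies flat in the cell nearest the gap, around (323,208). It made contact at the expected height. I'll do the other three the same way.

```bash
python3 - <<'E'
from task import *
for c in ("blue","red","amber"):
    if not pick(c): print("grip bad",c); break
    place(c)
else:
    bot.move_pose([.40,0.0,.30],ori(A))
    bot.movej([1.151, 0.116, 1.442, 0, 1.584, -0.038])
for n in ("scene","top"):
    im,d=get_image(n); cv2.imwrite(f"pics/d_{n}.png",im)
print(bot.current_t())
E
python3 m2.py
```

```text
blue descend hit False [ 0.4863 -0.142   0.0204] w 0.7004572181336397
 grip mm 49.6 F [-0.21  0.21  1.97]
 lifted, mm 49.2 F [ 0.03  0.27 -1.23] t 13.4167
 set down hit True [0.5027 0.1481 0.0208] w 49.3 F [-0.69  0.32  5.08]
 t 17.0833
red descend hit False [ 0.4731 -0.2191  0.0204] w 0.7007912729480363
 grip mm 49.2 F [-1.12  0.07  2.8 ]
 lifted, mm 49.5 F [ 0.12 -0.4  -0.38] t 21.1583
 set down hit True [0.5104 0.2237 0.0208] w 49.1 F [-0.64 -1.31  4.39]
 t 25.3417
amber descend hit False [ 0.4728 -0.2906  0.0203] w 0.7020238427280909
 grip mm 49.6 F [0.74 0.59 2.56]
 lifted, mm 49.3 F [-0.84 -0.58 -0.87] t 29.9083
 set down hit True [0.5181 0.2993 0.0208] w 49.5 F [-0.81 -0.06  5.39]
 t 34.5833
38.3833
[564.6 -70.9] 25.3 [563.7 -70.8] 31.1 483 [37. 59. 34.]
[ 559.6 -149.7] 25.0 [ 558.9 -149.3] 31.0 489 [88. 36. 29.]
[ 551.8 -223.7] 25.1 [ 551.1 -222.9] 31.2 487 [30. 29. 94.]
[ 545.7 -298.4] 25.2 [ 545.7 -297.6] 31.0 492 [ 42.  83. 122.]
[518.4 297.4] 25.1 [517.8 296.7] 30.8 530 [ 45.  83. 119.]
[510.2 222.4] 25.1 [509.8 221.9] 31.0 517 [34. 35. 94.]
[502.5 147.9] 25.2 [501.9 147.1] 31.0 509 [89. 40. 35.]
[494.6  72. ] 24.8 [494.3  71.7] 31.0 508 [39. 61. 37.]
11899 ((517.8635864257812, -183.32586669921875), (312.3388366699219, 158.2036590576172), 85.15615844726562)
6441 ((506.5972595214844, 185.574462890625), (312.2859191894531, 82.1328353881836), 84.10286712646484)
bench z 0.0011088519528962924
```

View pics/d_scene.png

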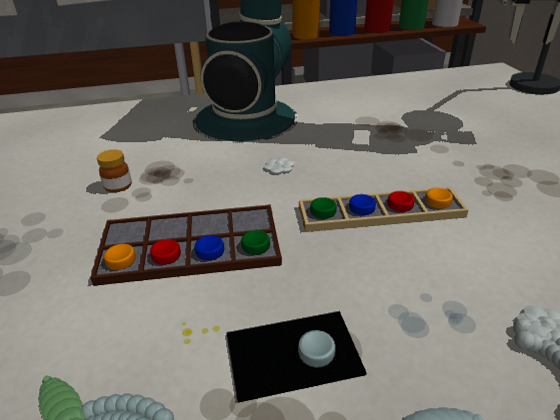

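View pics/d_top.png

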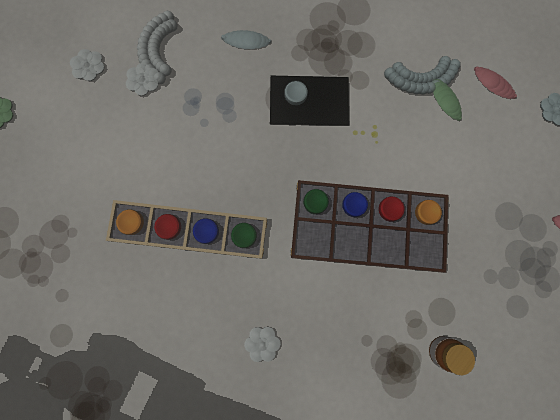

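The single tray now holds amber (128,222), red (167,227), blue (205,231) and green (243,236) from left to right, the mirror image of the back row, which hasn't moved. All are flat at the right height, and the arm is clear.

```bash
python3 -c "
from rig import order
print(order.job_done())"
```

```text
the job is handed in; nothing more can be done
None
```

The four front-row rondels are now in the single tray in mirror-image order: green nearest the gap, then blue, red and amber outermost. I handed the job in with the robot's clock at about 39 s.

- **Setting down:** I gripped each rondel by its rim above the battens. Each was lowered slowly until light contact, at the expected height, before I released it.
- **Single tray:** the last depth check put all four flat, with top faces at about 31 mm and within about 2 mm of their cell centres.
- **Back row:** its rondels had moved less than 1 mm, which is within measurement noise.
- **Robot:** the arm was back at its start pose, touching nothing.
- **Disagreements:** none in the final checks. Early on the trained network missed the double tray once and gave some false matches, so I took positions from the depth images and checked them against the known sizes.

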